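# Hang the stone pan on the column scale

### The arm

A 6-joint arm with a two-finger parallel gripper is mounted at the origin on the work surface. World frame = base frame: x ahead of the robot, y to its left, z up, the work surface at z = 0. Lengths are in m, angles in degrees, forces in N, time in s.
With the tool pointing down it reaches from about 0.3 to 0.875 m from the base axis. Payload 4.2 kg.
Tool frame: the origin (TCP) lies midway between the tips of the shut fingers; the grasp point (between the pads) lies 19 mm behind it; x points along the fingers, z is the direction in which the jaws open and shut, and the axes are right-handed (so a half turn about x gives the same grasp; the last joint's range is limited). The gripper opens to 85 mm and grips with 20 to 120 N. Pads are 22 mm wide; open, the fingers measure 114 mm over their backs; the gripper's body (76 mm by 85 mm) begins 54 mm behind the grasp point. The pads swing forward as they close: fully open they stand 13 mm farther back than shut.
Start: joints at [-68.927, 18.312, 89.639, -0, 72.044, -1.146], TCP at [0.217, -0.532, 0.231] pointing down, gripper open.
Joint ranges: [-177.97, 177.97], [-48.28, 115.42], [12.27, 149.76], [-77.06, 257.06], [2.81, 150.46], [-146.56, 146.56]. Speed limits (degrees/s): [147.25, 147.25, 180, 180, 180, 180].

### API

Orientations are given as a 3x3 rotation matrix whose columns are the frame's x, y, z axes.
In Python, from plant import monitor, eyes, ctrl gives the robot as it stands. The module is installed in compiled form; this text tells all that it offers.
- The arm moves only by the tool arm_command, never from a script. Its argument "deltas" is a list of rows, each a list of 4 numbers: the shift along the world's x, y, z in m, then the turn about the world's z in rad. In form: [[dx, dy, dz, spin], ...]. A call has 1 to 10 rows; each row shifts and turns the commanded pose from where the row before left it; what a row does not reach is not made up. A row lasts 1/12 s, in which the tool goes at most 41.7 mm and 7.16 degrees, less where a joint would pass 70% of its speed; a pose out of reach is approached as far as the arm can. A call with a gripper value outside its range is refused whole. "grip" is the gripper's target within -1 to 1 (shut at 1, half-way at 0, fully open at -1), set as the call begins (left out, the last holds). The fingers move at their own pace and stop on an object; "grip_force" is the grip in N (left out, the last holds). Time passes only in rows, so rows that do not move let the fingers close. It gives the time, the measured TCP pose, the force and the opening at its end, in the units of the state.
- monitor.observe(): the state, without advancing time (a new reading comes with each control period).
- eyes.capture(name): name is "side" or "top" or "wrist"; returns (picture, depth): 400x640x3 uint8, red, green, blue; 400x640 float32, m along the optical axis (not along the pixel's ray), 0 where there is no reading.
- eyes.camera_info(name): a dict with "fx", "fy", "cx", "cy" (pixels), "D" ([k1, k2, p1, p2, k3] as OpenCV has them; the pictures are not rectified), "extrinsics" (4x4, takes a point from camera to world coordinates). Camera axes: x right, y up, looking along -z (the intrinsics and any distortion apply to the point x, -y, -z); pixel columns grow to the right and rows downward; lengths in m; the calibration is good to about 2 mm. A picture is of the moment at which its call begins: read the wrist's pose just before it. camera_info takes no time and is no camera call; for the wrist camera it gives the pose at the moment of the call.
- ctrl.job_done(): hands the job in, once; it reports no verdict.
The state is a dict: "clock": time; "joint_pos": joint angles; "qd": joint speeds; "effort": joint torques, N m; "tool_pos": TCP position; "eef_rot": TCP orientation; "force": force on the tool from outside, world axes, zero at the start; "moment": the same for the moment, N m; "grip_width": opening from 0.0 (shut) to 1.0 (fully open).
Only numpy, scipy, OpenCV 4.12 (cv2) and the standard library are available. Lean on these libraries where they do the work, as an engineer would, in place of code of your own. Each camera call takes 0.05 s, during which the arm holds its last target.

### The job

Weigh the finished stones: take the hanging pan off its holding stand by the wooden grip and hang it on the hook of the column scale without setting it down on the way, keeping it level so that no stone falls out. Lower it slowly and let the scale take exactly the whole weight before you let go, so that its hook neither drops nor springs up when released; never jerk the scale, force a hook or drag the scale past its full mark. Leave everything else on the desk alone.

Things in the scene. Friction and masses are not known exactly. Their poses are not given: they have to be found in the camera images.
- pan: loose round aluminium pan holding three stones, 130 mm across the rim, 26 mm deep, floor 3 mm thick, flat inside over 95 mm. Origin: centre of its underside; z up. A rigid wire bail rises from the rim in the pan's y-z plane to a level bar, with a dark wooden grip block above it. Pan and stones weigh 0.3 to 0.92 kg, different each time.
- pan_grip (a point): middle of the wooden grip block, 14 mm (x) by 38 mm (y) by 50 mm (z), on two short stems above the bar: block underside 14 mm, this point 40 mm above the bar's axis; axes of the pan. Pinch it across its 14 mm, fingers closing along the pan's x.
- pan_bar (a point): middle of the steel bar that hangs in the hooks, on its axis, 140 mm above the pan's underside; bar 7 mm thick, 72 mm long along the pan's y; axes of the pan
- stand: fixed holding stand: round steel foot 124 mm across, 12 mm high; 16 mm post 285 mm high. Its hook points along the stand's -x: two 7 mm prongs, 32 mm apart on centres, 255 mm up. Origin: centre of the foot, on the table. The pan hangs here at the start, its x along the stand's x.
- stand_seat (a point): where the axis of the pan's bar lies, midway between the prongs, in the stand's V seat, 103 mm from the post's axis. Each prong ends 18 mm farther out in an upturned tip whose top is 18.5 mm above this point, so the bar's axis must rise 22 mm to clear it. Axes of the stand.
- scale: fixed white column spring scale: housing 50 by 70 mm, 302 mm high (20 mm knob on top to 312 mm), on a grey foot plate 120 mm wide, 14 mm high, reaching 110 mm to -x. A hook arm with prongs, V seat and tips like the stand's points along the scale's -x and slides down a slot against a spring. Origin: on the table at the column's axis; z up.
- scale_arm (a joint): how far the scale's hook arm has sunk, m: 0 unloaded, 0.080 the full mark, 0.085 the stop. It sinks in proportion to the load and never reaches the full mark under the pan alone. While the pan is gripped this shows only how far the arm has been pushed, not whether the scale carries all the weight.
- scale_seat (a point): where the axis of the pan's bar is to lie, midway between the prongs, in the V seat of the scale's hook arm, 103 mm from the column's axis, 261 mm above the table when unloaded; sinks with the arm; axes of the scale, the pan's x along the scale's x when hung
- disc: loose pale green stone ring lying in the pan, 34 mm across, 8 mm thick; origin: centre of its underside
- seal: loose ochre stone block lying in the pan, 18 by 36 by 18 mm; origin: centre of its underside
- bead: loose green barrel-shaped stone in the pan, 24 mm across, 18 mm high; origin: centre of its underside
- phone: bystander: black phone lying flat on the desk, 74 by 152 by 9 mm; origin: centre of its underside
- cutter: bystander: yellow cutter knife lying on the desk, 165 mm long, 14 mm high; origin under the middle of its handle, blade to +x
- weight: bystander: round white ceramic paperweight on the desk, 80 mm across, 40 mm high; origin: centre of its underside
Not all that is in view belongs to the job. What is shaped like the pan but blue or pink is not meant.

How it is judged:
By the outcome, as a careful person would: the job done as asked, in the order asked, and still so for the second after the job is handed in, with the robot touching nothing.
It also fails if it takes over 61 s, if anything falls off the work surface, if the arm or the gripper's body presses on something with over 40 N, if the wrist force passes 120 N, or if a joint passes its speed limit or range.

## Working session

There is one attempt and no reset: what is moved stays moved. The work goes in short steps, Python scripts to look and compute and a tool call to move; the robot and the scene stay as the last step left them, time stands still between calls to the robot, and variables do not carry over. Pictures are saved under pics/ and viewed, and the job is handed in when it is done.

Besides the shell and the picture viewer there is one more tool, called in YAML: its name, and indented under it one key for each argument. arm_command: Moves the arm, as the interface text tells. Its arguments: {"type":"object","properties":{"deltas":{"type":"array","items":{"type":"array","items":{"type":"number"}}},"grip":{"type":"number"},"grip_force":{"type":"number"}},"required":["deltas"]}

```bash
mkdir -p pics; ls
cat > h.py <<'E'
from plant import monitor, eyes, ctrl
import numpy as np, cv2, json
def snap(n,tag):
    info=eyes.camera_info(n); p,d=eyes.capture(n)
    np.savez(f'pics/{tag}.npz',p=p,d=d,**{k:np.array(v) for k,v in info.items()})
    cv2.imwrite(f'pics/{tag}.png',p[:,:,::-1]); return p,d,info
def load(tag):
    z=np.load(f'pics/{tag}.npz'); return z['p'],z['d'],{k:z[k] for k in ['fx','fy','cx','cy','D','extrinsics']}
def ray(i,uv):
    K=np.array([[i['fx'],0,i['cx']],[0,i['fy'],i['cy']],[0,0,1]],float)
    q=cv2.undistortPoints(np.array(uv,float).reshape(-1,1,2),K,np.array(i['D'],float)).reshape(-1,2)
    E=np.array(i['extrinsics']); c=np.c_[q[:,0],-q[:,1],-np.ones(len(q))]
    return E[:3,3], c@E[:3,:3].T
def onz(i,uv,z):
    o,r=ray(i,uv); return o+r*((z-o[2])/r[:,2])[:,None]
def deep(i,uv,d):
    o,r=ray(i,uv); return o+r*np.array(d).reshape(-1,1)
def cloud(d,i):
    v,u=np.mgrid[:d.shape[0],:d.shape[1]]
    o,r=ray(i,np.c_[u.ravel(),v.ravel()]); return (o+r*d.reshape(-1,1)).reshape(*d.shape,3)
def proj(i,P):
    E=np.array(i['extrinsics']); c=(np.atleast_2d(P)-E[:3,3])@E[:3,:3]
    K=np.array([[i['fx'],0,i['cx']],[0,i['fy'],i['cy']],[0,0,1]],float)
    return cv2.projectPoints(np.c_[c[:,0],-c[:,1],-c[:,2]],np.zeros(3),np.zeros(3),K,np.array(i['D'],float))[0].reshape(-1,2)
E
python3 - <<'E'
from h import *
s=monitor.observe(); print({k:np.round(v,3).tolist() for k,v in s.items()})
for n in ['side','top','wrist']:
    p,d,i=snap(n,n+'0'); print(n,np.round(i['extrinsics'],3).tolist(),i['fx'],i['D'],(d>0).mean())
E
```

```text
pics
{'clock': 0.0, 'joint_pos': [-68.926, 18.353, 89.707, 0.001, 72.044, -1.147], 'qd': [0.008, -0.073, 0.039, 0.057, -0.026, -0.059], 'effort': [0.005, -41.552, -23.416, 0.0, 0.008, 0.0], 'tool_pos': [0.217, -0.532, 0.23], 'eef_rot': [[-0.001, 0.926, 0.378], [0.002, 0.378, -0.926], [-1.0, 0.0, -0.002]], 'force': [-0.154, 0.871, 0.579], 'moment': [-0.039, -0.03, 0.011], 'grip_width': 1.001}
side [[0.973, 0.154, -0.17, 0.33], [-0.229, 0.709, -0.667, -0.61], [0.018, 0.688, 0.726, 0.833], [0.0, 0.0, 0.0, 1.0]] 364.2893787535866 [-0.05560588  0.          0.          0.          0.        ] 0.9959609375
top [[0.013, 0.993, -0.116, 0.344], [-1.0, 0.013, -0.003, -0.006], [-0.001, 0.116, 0.993, 1.136], [0.0, 0.0, 0.0, 1.0]] 409.42054152712456 [0.01315901 0.         0.         0.         0.        ] 0.99597265625
wrist [[0.379, 0.893, 0.243, 0.279], [-0.926, 0.365, 0.099, -0.506], [-0.001, -0.263, 0.965, 0.373], [0.0, 0.0, 0.0, 1.0]] 328.4768616520717 [-0.01087703  0.          0.          0.          0.        ] 0.9959921875
```

View pics/side0.png

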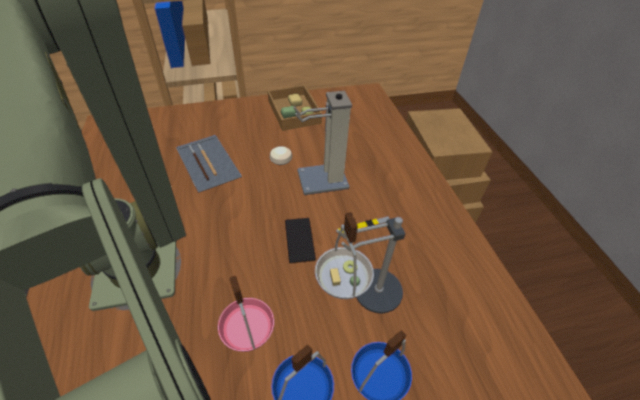

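View pics/top0.png

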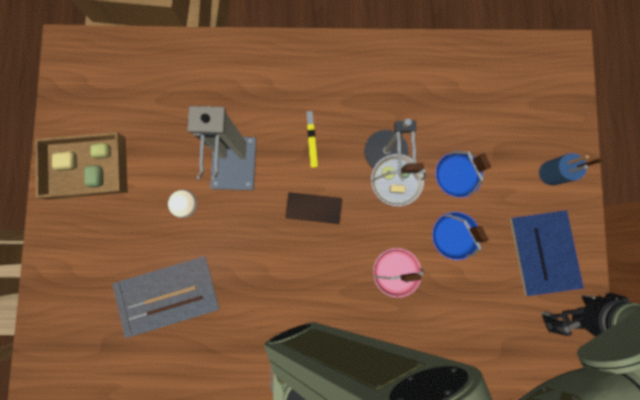

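View pics/wrist0.png

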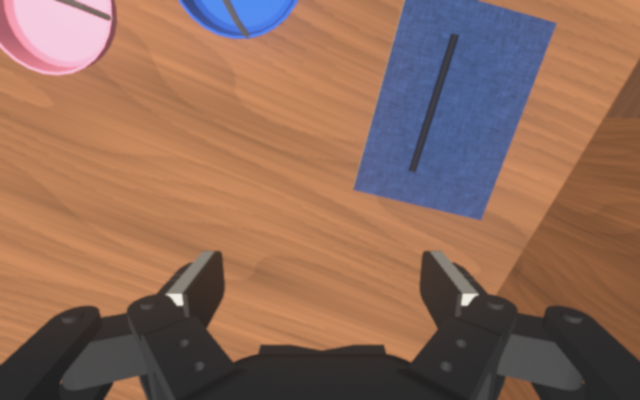

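Candidates for the pan in the top view: silver with stones (397,180), blue (460,174), blue (457,236), pink (397,273). The silver one hanging on the stand is the one I want. I'll check it in a close crop, along with the scale.

Run:
```python
from h import *
p,d,i=load('top0')
a=cv2.resize(p[95:225,340:470],None,fx=4,fy=4,interpolation=2); b=cv2.resize(p[90:220,160:290],None,fx=4,fy=4,interpolation=2)
p2,d2,i2=load('side0')
cv2.imwrite('pics/ctop.png',np.hstack([a[:, :400],b[:,:400]])[:,:,::-1])
a=cv2.resize(p2[200:320,300:430],None,fx=3,fy=3,interpolation=2); b=cv2.resize(p2[80:200,260:390],None,fx=3,fy=3,interpolation=2)
cv2.imwrite('pics/cside.png',np.hstack([a,b])[:,:,::-1])
for n,(pp,dd,ii) in {'top':(p,d,i),'side':(p2,d2,i2)}.items():
    C=cloud(dd,ii); hsv=cv2.cvtColor(pp,cv2.COLOR_RGB2HSV)
    # dark brown block high
    m=(C[...,2]>0.24)&(C[...,2]<0.36)&(C[...,0]>0.25)&(C[...,0]<.75)&(C[...,1]>-.45)&(C[...,1]<.4)
    m=m.astype(np.uint8); nl,l,st,ce=cv2.connectedComponentsWithStats(m)
    for k in range(1,nl):
        if st[k,4]>15:
            P=C[l==k]; print(n,st[k],np.round(ce[k]),P.min(0).round(3),P.max(0).round(3),np.median(P,0).round(3),pp[l==k].mean(0).round())
```

```text
top [ 187  107   43   73 1522] [208. 129.] [0.477 0.19  0.241] [0.629 0.269 0.314] [0.588 0.225 0.3  ] [121. 116. 108.]
top [388 119  38  62 802] [407. 150.] [ 0.482 -0.243  0.242] [ 0.614 -0.161  0.322] [ 0.544 -0.195  0.264] [108. 101.  96.]
side [293  90  60  36 934] [332. 108.] [0.477 0.187 0.24 ] [0.629 0.267 0.315] [0.588 0.209 0.278] [109. 104.  95.]
side [ 336  212   69   50 1058] [368. 232.] [ 0.48  -0.248  0.24 ] [ 0.614 -0.167  0.32 ] [ 0.526 -0.212  0.264] [93. 83. 76.]
```

View pics/ctop.png

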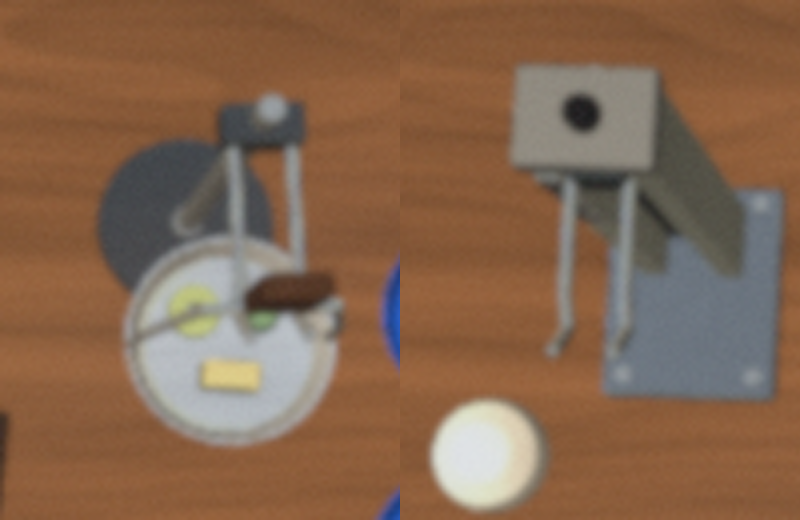

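View pics/cside.png

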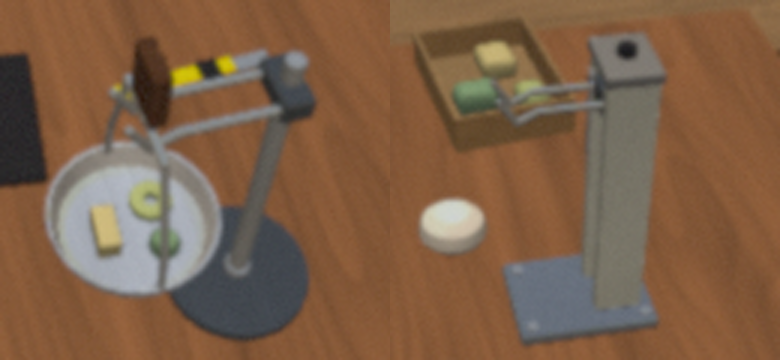

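The crops show the silver pan with ring, ochre block and green bead hanging on the stand (block at top px ~(412,168)). The scale's hook prongs are at ~(303,140)/(316,140) in the crop's full-picture coordinates. Next, the precise geometry.

Run:
```python
from h import *
for n in ['top','side']:
    pp,dd,ii=load(n+'0'); C=cloud(dd,ii); hsv=cv2.cvtColor(pp,cv2.COLOR_RGB2HSV)
    z=C[...,2]
    def comp(box,zl,zh,col=None):
        m=(C[...,0]>box[0])&(C[...,0]<box[1])&(C[...,1]>box[2])&(C[...,1]<box[3])&(z>zl)&(z<zh)
        if col is not None: m&=col
        return m
    brown=(hsv[...,1]>90)&(hsv[...,2]<120)
    st=(.44,.68,-.3,-.1)
    m=comp(st,.265,.34,brown)
    P=C[m]; print(n,'block',m.sum(),P.min(0).round(4),P.max(0).round(4),P.mean(0).round(4))
    if m.sum()>5:
        top=P[P[:,2]>np.percentile(P[:,2],95)-.006]; print('  top',len(top),top.mean(0).round(4), cv2.minAreaRect((top[:,:2]*1000).astype(np.float32)))
    # pan rim/floor
    grey=hsv[...,1]<60
    m=comp((.4,.6,-.3,-.1),.08,.19); P=C[m]; print('  pan',m.sum(),P.min(0).round(4),P.max(0).round(4)); 
    rim=P[P[:,2]>.133]; (c,r)=cv2.minEnclosingCircle((rim[:,:2]*1000).astype(np.float32)); print('  rim',c,r, np.percentile(P[:,2],[5,50,95,99]))
    for nm,bx in (('stand',(.44,.575,-.3,-.1)),('scale',(.45,.55,.1,.35))):
        m=comp(bx,.235,.30,~brown); P=C[m]
        print('  prongs',nm,m.sum())
        for lo in np.arange(.46,.6,.01):
            Q=P[(P[:,0]>=lo)&(P[:,0]<lo+.01)]
            if len(Q): 
                ys=np.sort(Q[:,1]); g=np.where(np.diff(ys)>.008)[0]
                print('   ',round(lo,3),[(round(a.min(),4),round(a.max(),4),round(a.mean(),4)) for a in np.split(ys,g+1)],Q[:,2].min().round(4),Q[:,2].max().round(4))
    m=comp((.5,.7,.15,.3),.297,.306); P=C[m]; print('  housing top',m.sum(),P.mean(0).round(4),cv2.minAreaRect((P[:,:2]*1000).astype(np.float32)))
    m=comp((.52,.7,-.3,-.1),.27,.31,~brown); P=C[m]; print('  stand top',m.sum(),P.mean(0).round(4),cv2.minAreaRect((P[:,:2]*1000).astype(np.float32)))
    m=comp((.45,.7,-.3,-.05),.006,.018); P=C[m]; print('  stand foot',m.sum(),P.mean(0).round(4),cv2.minAreaRect((P[:,:2]*1000).astype(np.float32)))
```

```text
top block 149 [ 0.4954 -0.2203  0.265 ] [ 0.6023 -0.1836  0.3217] [ 0.5028 -0.2008  0.313 ]
  top 112 [ 0.5027 -0.2028  0.317 ] ((502.2221984863281, -202.25563049316406), (13.490120887756348, 37.30727767944336), 9.601564407348633)
  pan 1789 [ 0.4406 -0.2664  0.0847] [ 0.5999 -0.1394  0.1893]
  rim (520.2154541015625, -203.2555694580078) 80.443115234375 [0.11381657 0.11962224 0.13964476 0.16439231]
  prongs stand 328
    0.48 [(np.float64(-0.2214), np.float64(-0.2165), np.float64(-0.2192)), (np.float64(-0.1904), np.float64(-0.1841), np.float64(-0.1867))] 0.2598 0.2735
    0.49 [(np.float64(-0.2217), np.float64(-0.1619), np.float64(-0.1974))] 0.2424 0.2997
    0.5 [(np.float64(-0.2435), np.float64(-0.2291), np.float64(-0.2366)), (np.float64(-0.1885), np.float64(-0.1603), np.float64(-0.1768))] 0.2363 0.2957
    0.51 [(np.float64(-0.1884), np.float64(-0.1832), np.float64(-0.1856))] 0.2523 0.2588
    0.52 [(np.float64(-0.2208), np.float64(-0.214), np.float64(-0.217)), (np.float64(-0.1883), np.float64(-0.1834), np.float64(-0.1857))] 0.2537 0.2609
    0.53 [(np.float64(-0.2213), np.float64
[... 5194 characters left out ...]
64), np.float64(0.2169), np.float64(0.2104)), (np.float64(0.2398), np.float64(0.2468), np.float64(0.2426))] 0.2616 0.2675
    0.54 [(np.float64(0.2069), np.float64(0.2133), np.float64(0.211)), (np.float64(0.239), np.float64(0.2464), np.float64(0.2436))] 0.2602 0.269
  housing top 309 [0.599  0.2201 0.3027] ((600.8737182617188, 227.03114318847656), (79.42882537841797, 55.2518310546875), 89.38634490966797)
  stand top 69 [ 0.6033 -0.2025  0.2807] ((604.1409301757812, -200.93777465820312), (15.047126770019531, 13.657398223876953), 61.652748107910156)
  stand foot 1272 [ 0.6016 -0.2072  0.0124] ((541.5455322265625, -164.63514709472656), (123.58889770507812, 266.0072021484375), 60.15877151489258)
```

arm_command:
  deltas:
    - [0, 0, 0.034, 0]
    - [0, 0, 0.034, 0]
    - [0, 0, 0.034, 0]
    - [0, 0, 0.034, 0]
    - [0, 0, 0.034, 0]
    - [0.02, 0.02, 0, 0.1]
    - [0.024, 0.028, 0, 0.1]
    - [0.024, 0.028, 0, 0.1]
    - [0.024, 0.028, 0, 0.1]
    - [0.024, 0.028, 0, 0.1]
  grip: -1

```text
clock: 0.98
tool_pos: [0.3341, -0.3989, 0.4011]
eef_rot: [[-0.0, 0.628, 0.778], [0.0, 0.778, -0.628], [-1.0, 0.0, -0.0]]
force: [0.4, -0.2, 1.0]
grip_width: 1.002
```

arm_command:
  deltas:
    - [0.024, 0.028, 0, 0.1]
    - [0.024, 0.028, 0, 0.1]
    - [0.024, 0.028, 0, 0.1]
    - [0.024, 0.028, 0, 0.1]
    - [0.024, 0.028, 0, 0.1]
    - [0.024, 0.028, 0, 0.1]
    - [0.021, 0.028, 0, 0.1]
    - [0, 0, 0, 0]
    - [0, 0, 0, 0]
    - [0, 0, 0, 0]

```text
clock: 1.82
tool_pos: [0.4982, -0.2045, 0.401]
eef_rot: [[-0.001, -0.017, 1.0], [-0.0, 1.0, 0.017], [-1.0, -0.0, -0.001]]
force: [0.2, 0.0, 0.3]
grip_width: 1.003
```

Run:
```python
from h import *
F=[]
for k in range(6):
    s=monitor.observe(); F.append(s['force'])
    if k<5: eyes.capture('side')
print({k:np.round(v,3).tolist() for k,v in s.items()}); print(np.round(F,2))
snap('wrist','wrist1')
```

```text
{'clock': 2.067, 'joint_pos': [-23.628, 11.749, 74.781, -0.004, 93.456, -24.483], 'qd': [0.105, 0.051, 0.027, 0.126, 0.018, -0.065], 'effort': [0.128, -36.834, -25.157, 0.006, -0.002, 0.001], 'tool_pos': [0.498, -0.205, 0.401], 'eef_rot': [[0.0, -0.015, 1.0], [-0.0, 1.0, 0.015], [-1.0, -0.0, 0.0]], 'force': [0.014, -0.714, 0.083], 'moment': [0.012, -0.006, 0.012], 'grip_width': 0.999}
[[ 0.18  0.02  0.31]
 [ 1.06  0.26  0.81]
 [ 0.12 -0.47 -0.32]
 [-0.9  -0.39 -0.09]
 [-1.41 -0.91  0.21]
 [ 0.01 -0.71  0.08]]
```

View pics/wrist1.png

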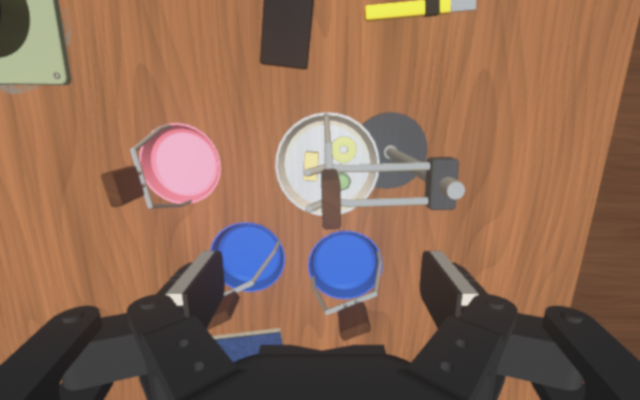

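The wrist view shows the block at ~(331,200) over the silver pan, with the prongs running right to the post at (443,183). I'll measure the block in 3D here.

Run:
```python
from h import *
pp,dd,ii=load('wrist1'); C=cloud(dd,ii); hsv=cv2.cvtColor(pp,cv2.COLOR_RGB2HSV); z=C[...,2]
u=np.arange(640)[None]*np.ones((400,1)); v=np.arange(400)[:,None]*np.ones((1,640))
roi=(u>310)&(u<350)&(v>160)&(v<235)
m=roi&(hsv[...,1]>70)&(z>.268); P=C[m]
print(m.sum(),P.min(0).round(4),P.max(0).round(4))
t=m&(z>.314); P=C[t]; print('top',t.sum(),P.mean(0).round(4),cv2.minAreaRect((P[:,:2]*1000).astype(np.float32)), P[:,2].mean())
r=roi&(hsv[...,1]>70)&(z>.26); uv=np.argwhere(r)[:,::-1].astype(np.float32); print('px',cv2.minAreaRect(uv))
# bar
for name in ['wrist1','top0','side0']:
    pp,dd,ii=load(name); C=cloud(dd,ii); X=C
    for y0,y1 in ((-.23,-.204),(-.2,-.175)):
        mm=(X[...,0]>.525)&(X[...,0]<.58)&(X[...,1]>y0)&(X[...,1]<y1)&(X[...,2]>.245)&(X[...,2]<.27)
        Q=X[mm]; k=np.polyfit(Q[:,0],Q[:,1],1); print(name,'stand',mm.sum(),'deg',np.degrees(np.arctan(k[0])).round(2),'y@.5',np.polyval(k,.5).round(4),'ztop',np.percentile(Q[:,2],80).round(4))
    if name!='wrist1':
      for y0,y1 in ((.2,.226),(.23,.26)):
        mm=(X[...,0]>.505)&(X[...,0]<.55)&(X[...,1]>y0)&(X[...,1]<y1)&(X[...,2]>.25)&(X[...,2]<.275)
        Q=X[mm]; k=np.polyfit(Q[:,0],Q[:,1],1); print(name,'scale',mm.sum(),'deg',np.degrees(np.arctan(k[0])).round(2),'y@.5',np.polyval(k,.5).round(4),'ztop',np.percentile(Q[:,2],80).round(4))
    # tips (x extreme)
```

```text
911 [ 0.4967 -0.2207  0.2858] [ 0.5113 -0.1379  0.5443]
top 851 [ 0.5041 -0.2017  0.3187] ((504.0223083496094, -179.29110717773438), (13.255630493164062, 82.98207092285156), 1.0144532918930054) 0.31865590424602336
px ((329.3148498535156, 196.341796875), (64.91014099121094, 23.105600357055664), 81.32682800292969)
wrist1 stand 462 deg 2.71 y@.5 -0.218 ztop 0.2588
wrist1 stand 479 deg 2.36 y@.5 -0.1861 ztop 0.2588
top0 stand 82 deg 2.5 y@.5 -0.2182 ztop 0.2587
top0 stand 81 deg 3.01 y@.5 -0.1869 ztop 0.2584
top0 scale 67 deg -2.19 y@.5 0.2146 ztop 0.2652
top0 scale 73 deg -1.1 y@.5 0.2479 ztop 0.2655
side0 stand 96 deg 2.32 y@.5 -0.2219 ztop 0.2587
side0 stand 89 deg 2.46 y@.5 -0.19 ztop 0.2587
side0 scale 42 deg -0.62 y@.5 0.2113 ztop 0.2662
side0 scale 43 deg -0.96 y@.5 0.2439 ztop 0.2662
```

arm_command:
  deltas:
    - [0.005, 0.002, 0, 0.014]
    - [0, 0, -0.02, 0.014]
    - [0, 0, -0.02, 0]
    - [0, 0, -0.02, 0]
    - [0, 0, 0, 0]
    - [0, 0, 0, 0]

```text
clock: 2.62
tool_pos: [0.5033, -0.2023, 0.3409]
eef_rot: [[-0.002, -0.045, 0.999], [0.001, 0.999, 0.045], [-1.0, 0.001, -0.002]]
force: [-0.7, 0.9, 0.8]
grip_width: 1.003
```

Run:
```python
from h import *
s=monitor.observe(); print(s['tool_pos'],s['force'],s['eef_rot'])
p,d,i=snap('wrist','wrist2'); p2,d2,i2=snap('side','side2')
C=cloud(d,i);hsv=cv2.cvtColor(p,cv2.COLOR_RGB2HSV)
m=(hsv[...,1]>70)&(C[...,2]>.313)&(C[...,2]<.325)&(abs(C[...,0]-.503)<.02)&(abs(C[...,1]+.203)<.04)
P=C[m]; print(m.sum(),P.mean(0),P.min(0),P.max(0),cv2.minAreaRect((P[:,:2]*1000).astype(np.float32)))
cv2.imwrite('pics/s2.png',np.hstack([cv2.resize(p2[130:330,260:460],(400,400)),p[:, 120:520]])[:,:,::-1])
```

```text
[ 0.50328569 -0.20228972  0.3408688 ] [-0.73811553  0.85695013  0.82911945] [[-1.58298017e-03 -4.49938778e-02  9.98986008e-01]
 [ 8.37091537e-04  9.98986850e-01  4.49952421e-02]
 [-9.99998397e-01  9.07469309e-04 -1.54371238e-03]]
1478 [ 0.50392605 -0.20072231  0.31749853] [ 0.49721195 -0.22029316  0.31314159] [ 0.51142062 -0.18333666  0.31970064] ((504.1922607421875, -201.85504150390625), (13.93282413482666, 36.91904830932617), 1.9347025156021118)
```

View pics/s2.png

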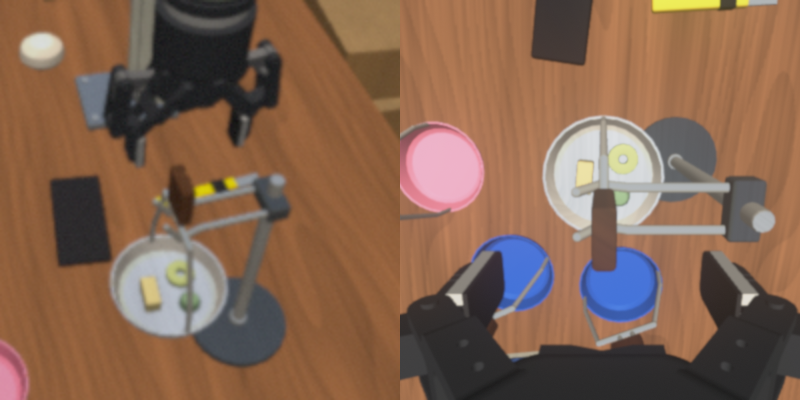

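The fingers straddle the block centrally: block ~x=604, finger tips 480 and 723 in the right panel. Measured block centre is (0.504,-0.202), top z 0.3185. Descend and close gently.

arm_command:
  deltas:
    - [0.0005, 0, -0.015, 0]
    - [0, 0, -0.015, 0]
    - [0, 0, -0.015, 0]
    - [0, 0, -0.012, 0]
    - [0, 0, -0.006, 0]
    - [0, 0, 0, 0]
    - [0, 0, 0, 0]

```text
clock: 3.3
tool_pos: [0.5045, -0.2026, 0.2794]
eef_rot: [[0.002, -0.045, 0.999], [-0.001, 0.999, 0.045], [-1.0, -0.001, 0.002]]
force: [0.2, -0.2, 0.8]
grip_width: 1.0
```

Run:
```python
from h import *
F=[]
for k in range(20):
    s=monitor.observe(); F.append(s['force']); snap('side','side3') if k==0 else eyes.capture('top')
print(s['clock'],s['tool_pos']); F=np.array(F); print(F.mean(0),F.std(0)); print(F[:,2].round(2))
p=load('side3')[0]; cv2.imwrite('pics/s3.png',cv2.resize(p[130:330,260:460],(600,600),interpolation=2)[:,:,::-1])
```

```text
4.25 [ 0.50394897 -0.20232034  0.27828224]
[-0.16281888 -0.01628784  0.20495628] [0.54827103 0.6336622  0.56162788]
[ 0.8  -0.09  0.94  0.59  1.01 -0.35 -0.11  0.02  0.37 -0.11 -0.62  0.99
 -0.1   0.13  0.74  0.08  0.16 -0.69 -0.68  1.03]
```

View pics/s3.png

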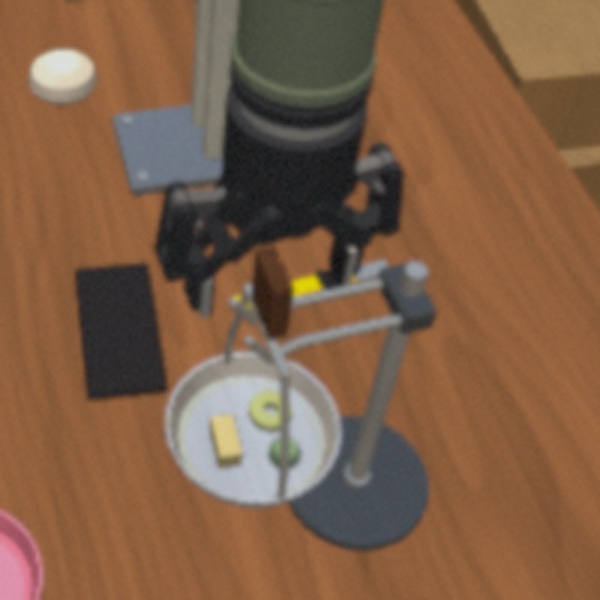

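Block sits between the open fingers. Zero-force baseline averages 0.2 N ±0.13. Closing.

arm_command:
  deltas:
    - [0, 0, 0, 0]
    - [0, 0, 0, 0]
    - [0, 0, 0, 0]
    - [0, 0, 0, 0]
    - [0, 0, 0, 0]
    - [0, 0, 0, 0]
    - [0, 0, 0, 0]
    - [0, 0, 0, 0]
  grip: 1
  grip_force: 60

```text
clock: 4.97
tool_pos: [0.5042, -0.2023, 0.2785]
eef_rot: [[0.001, -0.045, 0.999], [-0.0, 0.999, 0.045], [-1.0, -0.0, 0.001]]
force: [0.2, 0.3, 0.5]
grip_width: 0.154
```

arm_command:
  deltas:
    - [0, 0, 0, 0]
    - [0, 0, 0, 0]
    - [0, 0, 0, 0]

```text
clock: 5.22
tool_pos: [0.5042, -0.2023, 0.2785]
eef_rot: [[0.001, -0.045, 0.999], [-0.0, 0.999, 0.045], [-1.0, -0.0, 0.001]]
force: [0.1, -0.6, 1.5]
grip_width: 0.152
```

arm_command:
  deltas:
    - [0, 0, 0.001, 0]
    - [0, 0, 0.002, 0]
    - [0, 0, 0.003, 0]
    - [0, 0, 0.004, 0]
    - [0, 0, 0.005, 0]
    - [0, 0, 0.005, 0]
    - [0, 0, 0.005, 0]
    - [0, 0, 0.004, 0]
    - [0, 0, 0.003, 0]
    - [0, 0, 0.002, 0]

```text
clock: 6.05
tool_pos: [0.5041, -0.2024, 0.3129]
eef_rot: [[0.001, -0.045, 0.999], [-0.0, 0.999, 0.045], [-1.0, -0.0, 0.001]]
force: [-0.2, -0.0, -4.9]
grip_width: 0.153
```

Run:
```python
from h import *
F=[];M=[]
snap('side','side4'); snap('wrist','wrist4')
for k in range(10):
    s=monitor.observe(); F.append(s['force']); M.append(s['moment']); eyes.capture('top')
print(s['clock'],s['tool_pos'],s['grip_width']); F=np.array(F); print(F.mean(0),F.std(0),np.mean(M,0))
p=load('side4')[0]; q=load('wrist4')[0]; cv2.imwrite('pics/s4.png',np.hstack([cv2.resize(p[130:330,260:460],(400,400),interpolation=2),q[:,120:520]])[:,:,::-1])
```

```text
6.6 [ 0.5039079  -0.20229877  0.31221433] 0.1529172420083872
[-0.08566893 -0.02242584 -5.20672052] [0.48961713 0.39237693 0.40010572] [0.0116421  0.00085333 0.01028176]
```

View pics/s4.png

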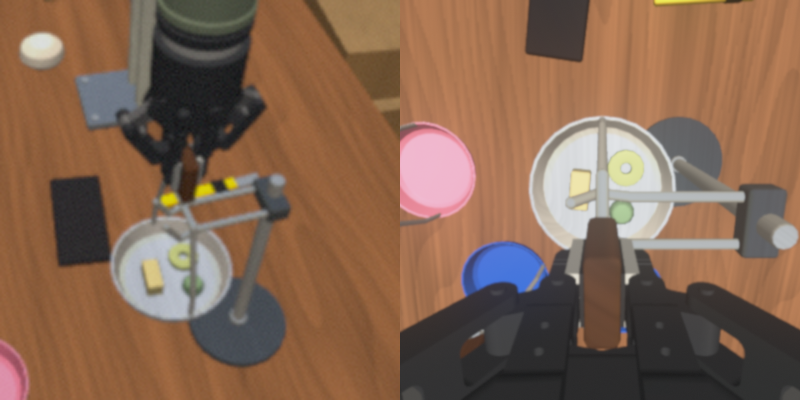

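Weight reads about 5.3 N, pan level, stones in place, bar ~34 mm above the seat. Move out along -x.

arm_command:
  deltas:
    - [-0.002, 0, 0.001, 0]
    - [-0.004, 0, 0.001, 0]
    - [-0.006, 0, 0.001, 0]
    - [-0.008, 0, 0.001, 0]
    - [-0.008, 0, 0.001, 0]
    - [-0.007, 0, 0.001, 0]
    - [-0.005, 0, 0.001, 0]
    - [-0.003, 0.002, 0.001, 0]
    - [-0.002, 0.004, 0.001, 0]
    - [0, 0.007, 0, -0.005]

```text
clock: 7.48
tool_pos: [0.4587, -0.1894, 0.3217]
eef_rot: [[0.001, -0.039, 0.999], [-0.001, 0.999, 0.039], [-1.0, -0.001, 0.001]]
force: [0.3, 0.6, -3.0]
grip_width: 0.156
```

arm_command:
  deltas:
    - [0, 0.01, 0, -0.006]
    - [0, 0.013, 0, -0.006]
    - [0, 0.016, 0, -0.006]
    - [0, 0.018, 0, -0.006]
    - [0, 0.018, 0, -0.006]
    - [0, 0.018, 0, -0.006]
    - [0, 0.018, 0, -0.006]
    - [0, 0.018, 0, -0.006]
    - [0, 0.018, 0, -0.006]
    - [0, 0.018, 0, -0.006]

```text
clock: 8.32
tool_pos: [0.4588, -0.0223, 0.3213]
eef_rot: [[0.0, 0.02, 1.0], [0.001, 1.0, -0.02], [-1.0, 0.001, 0.0]]
force: [1.2, -0.2, -5.7]
grip_width: 0.158
```

arm_command:
  deltas:
    - [0, 0.018, 0, 0]
    - [0, 0.018, 0, 0]
    - [0, 0.018, 0, 0]
    - [0, 0.018, 0, 0]
    - [0, 0.018, 0, 0]
    - [0, 0.018, 0, 0]
    - [0, 0.018, 0, 0]
    - [0, 0.018, 0, 0]
    - [0, 0.018, 0, 0]
    - [0, 0.018, 0, 0]

```text
clock: 9.15
tool_pos: [0.4584, 0.1576, 0.3213]
eef_rot: [[-0.0, 0.019, 1.0], [0.001, 1.0, -0.019], [-1.0, 0.001, -0.0]]
force: [0.6, -0.5, -6.2]
grip_width: 0.16
```

arm_command:
  deltas:
    - [0, 0.017, 0, 0]
    - [0, 0.015, 0, 0]
    - [0, 0.013, 0, 0]
    - [0, 0.011, 0, 0]
    - [0, 0.009, 0, 0]
    - [0, 0.006, 0, 0]
    - [0, 0.003, 0, 0]
    - [0, 0, 0, 0]
    - [0, 0, 0, 0]

```text
clock: 9.9
tool_pos: [0.4589, 0.2293, 0.3213]
eef_rot: [[-0.0, 0.02, 1.0], [-0.001, 1.0, -0.02], [-1.0, -0.001, -0.0]]
force: [-0.2, -0.2, -4.8]
grip_width: 0.155
```

Run:
```python
from h import *
s=monitor.observe(); print(s['clock'],s['tool_pos'],s['eef_rot'].round(4) if hasattr(s['eef_rot'],'round') else s['eef_rot'],s['grip_width'])
p,d,i=snap('side','side5'); q,e,j=snap('wrist','wrist5'); snap('top','top5')
cv2.imwrite('pics/s5.png',np.hstack([cv2.resize(p[60:260,200:400],(400,400),interpolation=2),q[:,120:520]])[:,:,::-1])
C=cloud(e,j); X=C
for x in range(4):pass
for a in np.arange(-.06,.13,.01):
    m=(abs(X[...,0]-(.5+a))<.005)&(X[...,2]>.235)&(X[...,2]<.29)&(X[...,1]>.2)&(X[...,1]<.3)
    Q=X[m]
    if len(Q):
        ys=np.sort(Q[:,1]); g=np.where(np.diff(ys)>.006)[0]
        print(round(.5+a,3),[(b.min().round(4),b.max().round(4),len(b)) for b in np.split(ys,g+1)],Q[:,2].min().round(4),Q[:,2].max().round(4))
```

```text
9.9 [0.45894562 0.22928697 0.32129832] [[-0.000e+00  2.030e-02  9.998e-01]
 [-7.000e-04  9.998e-01 -2.030e-02]
 [-1.000e+00 -7.000e-04 -0.000e+00]] 0.15491603882404922
0.46 [(np.float64(0.2672), np.float64(0.2842), 328)] 0.2352 0.29
0.48 [(np.float64(0.2144), np.float64(0.2196), 102), (np.float64(0.2445), np.float64(0.2513), 121)] 0.2692 0.2808
0.49 [(np.float64(0.2131), np.float64(0.2197), 164), (np.float64(0.245), np.float64(0.2513), 151)] 0.2551 0.2777
0.5 [(np.float64(0.2124), np.float64(0.2192), 157), (np.float64(0.2442), np.float64(0.251), 164)] 0.2523 0.2628
0.51 [(np.float64(0.2117), np.float64(0.219), 180), (np.float64(0.2439), np.float64(0.2508), 194)] 0.2559 0.2661
0.52 [(np.float64(0.2117), np.float64(0.2193), 173), (np.float64(0.2443), np.float64(0.2508), 179)] 0.2608 0.2674
0.53 [(np.float64(0.2113), np.float64(0.2186), 171), (np.float64(0.2442), np.float64(0.2508), 173)] 0.261 0.2671
0.54 [(np.float64(0.2112), np.float64(0.2185), 164), (np.float64(0.244), np.float64(0.2505), 172)] 0.2613 0.2666
0.55 [(np.float64(0.2111), np.float64(0.2184), 167), (np.float64(0.2438), np.float64(0.2498), 157)] 0.2615 0.2671
0.56 [(np.float64(0.212), np.float64(0.2181), 154), (np.float64(0.2436), np.float64(0.2495), 155)] 0.2618 0.2672
0.57 [(np.float64(0.2117), np.float64(0.2179), 151), (np.float64(0.2433), np.float64(0.2617), 194)] 0.2614 0.2671
0.58 [(np.float64(0.2), np.float64(0.2648), 3942)] 0.235 0.2897
0.59 [(np.float64(0.2114), np.float64(0.2458), 55), (np.float64(0.2641), np.float64(0.2646), 143)] 0.2373 0.2774
0.6 [(np.float64(0.264), np.float64(0.2644), 123)] 0.2375 0.2717
0.61 [(np.float64(0.2638), np.float64(0.2643), 127)] 0.2372 0.2714
0.62 [(np.float64(0.2635), np.float64(0.2642), 127)] 0.2377 0.2722
```

View pics/s5.png

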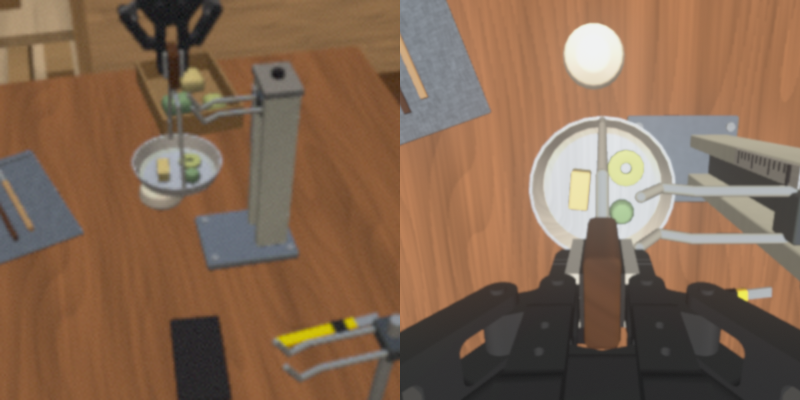

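Pan level with three stones, poised in front of the scale's prongs (right panel: tips at ~(645,195) and (645,240)). Next, compare the V valley x on both hooks.

Run:
```python
from h import *
def prof(tag,ys,x0,x1):
    p,e,j=load(tag); X=cloud(e,j)
    for yc in ys:
        r=[]
        for x in np.arange(x0,x1,.003):
            m=(abs(X[...,0]-x)<.0015)&(abs(X[...,1]-yc)<.006)&(X[...,2]>.24)&(X[...,2]<.29)
            r.append((round(x*1000),round(np.percentile(X[m][:,2],85)*1000,1) if m.sum()>4 else 0))
        print(tag,yc,r)
prof('wrist5',(.2158,.2476),.473,.53)
prof('wrist4',(-.2195,-.187),.476,.53)
prof('wrist1',(-.2195,-.187),.476,.53)
prof('top0',(.2145,.248),.473,.53); prof('top0',(-.2195,-.187),.476,.53)
prof('side5',(.212,.244),.473,.53); prof('side0',(-.2225,-.19),.476,.53)
```

```text
wrist5 0.2158 [(473, 0), (476, 0), (479, np.float64(279.4)), (482, np.float64(279.5)), (485, np.float64(277.1)), (488, np.float64(273.2)), (491, np.float64(268.1)), (494, np.float64(263.7)), (497, np.float64(259.4)), (500, np.float64(258.0)), (503, np.float64(259.4)), (506, np.float64(261.0)), (509, np.float64(262.0)), (512, np.float64(263.8)), (515, np.float64(265.4)), (518, np.float64(265.9)), (521, np.float64(265.8)), (524, np.float64(266.0)), (527, np.float64(265.9)), (530, np.float64(266.1))]
wrist5 0.2476 [(473, 0), (476, 0), (479, np.float64(279.2)), (482, np.float64(279.6)), (485, np.float64(278.4)), (488, np.float64(274.1)), (491, np.float64(270.0)), (494, np.float64(265.0)), (497, np.float64(260.0)), (500, np.float64(257.8)), (503, np.float64(258.9)), (506, np.float64(260.8)), (509, np.float64(262.0)), (512, np.float64(263.5)), (515, np.float64(265.4)), (518, np.float64(266.0)), (521, np.float64(265.9)), (524, np.float64(266.1)), (527, np.float64(266.1)), (530, np.float64(265.9))]
wrist4 -0.2195 [(476, 0), (479, 0), (482, 0), (485, 0), (488, 0), (491, 0), (494, 0), (497, 0)
[... 3357 characters left out ...]
, (485, np.float64(272.4)), (488, np.float64(270.5)), (491, np.float64(265.9)), (494, np.float64(262.4)), (497, np.float64(285.7)), (500, np.float64(282.8)), (503, np.float64(280.2)), (506, np.float64(286.1)), (509, np.float64(284.8)), (512, np.float64(255.8)), (515, np.float64(256.1)), (518, np.float64(256.8)), (521, 0), (524, np.float64(258.2)), (527, np.float64(257.9)), (530, np.float64(258.2))]
side0 -0.19 [(476, 0), (479, 0), (482, 0), (485, np.float64(273.0)), (488, np.float64(269.1)), (491, 0), (494, np.float64(281.9)), (497, np.float64(287.9)), (500, np.float64(255.8)), (503, 0), (506, 0), (509, 0), (512, 0), (515, 0), (518, 0), (521, 0), (524, 0), (527, 0), (530, np.float64(258.8))]
```

Scale seat target for the TCP: x 0.5005, y 0.2314. Bar contact is expected at TCP z ≈ 0.2855. Move in above the seat.

arm_command:
  deltas:
    - [0.002, 0.001, 0, 0]
    - [0.004, 0.001, 0, 0]
    - [0.006, 0, 0, 0]
    - [0.007, 0, 0, 0]
    - [0.007, 0, 0, 0]
    - [0.006, 0, 0, 0]
    - [0.005, 0, 0, 0]
    - [0.003, 0, 0, 0]
    - [0.0015, 0, 0, 0]
    - [0, 0, 0, 0]

```text
clock: 10.88
tool_pos: [0.5007, 0.2317, 0.3211]
eef_rot: [[-0.0, 0.02, 1.0], [-0.0, 1.0, -0.02], [-1.0, -0.0, -0.0]]
force: [-0.0, -0.7, -5.3]
grip_width: 0.157
```

Run:
```python
from h import *
s=monitor.observe(); print(s['clock'])
p,d,i=snap('side','side6'); q,e,j=snap('wrist','wrist6'); F=[];T=[]
for k in range(16):
    s=monitor.observe(); F.append(s['force']); T.append(s['tool_pos']); eyes.capture('top')
F=np.array(F);print(s['clock'],np.mean(T,0).round(4),F.mean(0),F.std(0))
cv2.imwrite('pics/s6.png',np.hstack([cv2.resize(p[60:200,240:380],(400,400),interpolation=2),q[:,120:520]])[:,:,::-1])
```

```text
10.8833
11.7333 [0.5003 0.2317 0.3214] [ 0.00772813 -0.05387684 -4.92538923] [0.45971129 0.56382091 0.57684537]
```

View pics/s6.png

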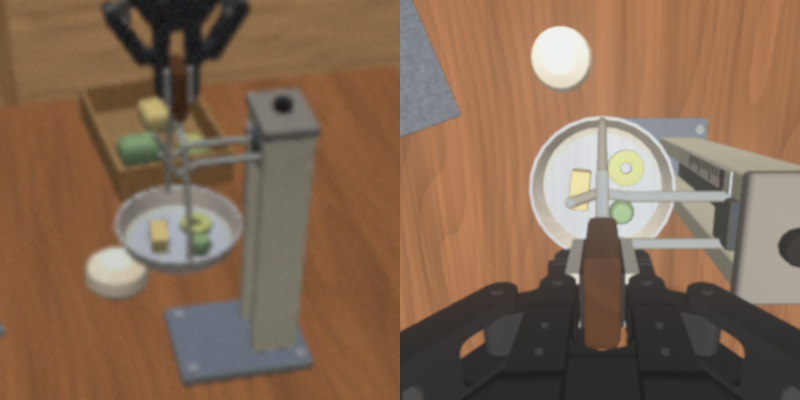

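Bar is above the seat between tips and column; the whole weight reads ≈ 5.1–5.3 N. Lower to just above contact, then slowly.

arm_command:
  deltas:
    - [0, 0, -0.002, 0]
    - [0, 0, -0.004, 0]
    - [0, 0, -0.005, 0]
    - [0, 0, -0.005, 0]
    - [0, 0, -0.005, 0]
    - [0, 0, -0.004, 0]
    - [0, 0, -0.003, 0]
    - [0, 0, -0.002, 0]
    - [0, 0, -0.002, 0]
    - [0, 0, -0.001, 0]

```text
clock: 12.62
tool_pos: [0.5005, 0.2317, 0.2881]
eef_rot: [[0.0, 0.02, 1.0], [-0.0, 1.0, -0.02], [-1.0, -0.0, 0.0]]
force: [-0.6, 0.6, -4.4]
grip_width: 0.156
```

arm_command:
  deltas:
    - [0, 0, -0.001, 0]
    - [0, 0, -0.001, 0]
    - [0, 0, -0.001, 0]
    - [0, 0, -0.001, 0]
    - [0, 0, -0.001, 0]
    - [0, 0, -0.001, 0]
    - [0, 0, -0.001, 0]
    - [0, 0, -0.001, 0]
    - [0, 0, -0.001, 0]
    - [0, 0, -0.001, 0]

```text
clock: 13.45
tool_pos: [0.5005, 0.2317, 0.2784]
eef_rot: [[0.0, 0.02, 1.0], [0.0, 1.0, -0.02], [-1.0, 0.0, 0.0]]
force: [0.8, 0.4, -4.0]
grip_width: 0.152
```

Run:
```python
from h import *
p,d,i=snap('side','side7'); q,e,j=snap('wrist','wrist7'); F=[];T=[]
for k in range(12):
    s=monitor.observe(); F.append(s['force']); T.append(s['tool_pos']); eyes.capture('top')
F=np.array(F);print(s['clock'],np.mean(T,0).round(4),F.mean(0),F.std(0))
cv2.imwrite('pics/s7.png',np.hstack([cv2.resize(p[60:200,240:380],(400,400),interpolation=2),q[:,120:520]])[:,:,::-1])
C=cloud(d,i); 
for t in ('wrist5','wrist6','wrist7'):
    _,e,j=load(t); X=cloud(e,j); m=(X[...,0]>.52)&(X[...,0]<.56)&(X[...,1]>.205)&(X[...,1]<.256)&(X[...,2]>.15)&(X[...,2]<.28)
    print(t,m.sum(),np.percentile(X[m][:,2],[50,80]))
```

```text
14.1 [0.5004 0.2317 0.2784] [-0.39559224 -0.03243808 -3.95599589] [0.50882067 0.66794418 0.39135457]
wrist5 1411 [0.26495174 0.26575982]
wrist6 3340 [0.1745687  0.26506537]
wrist7 1751 [0.25736355 0.25812737]
```

View pics/s7.png

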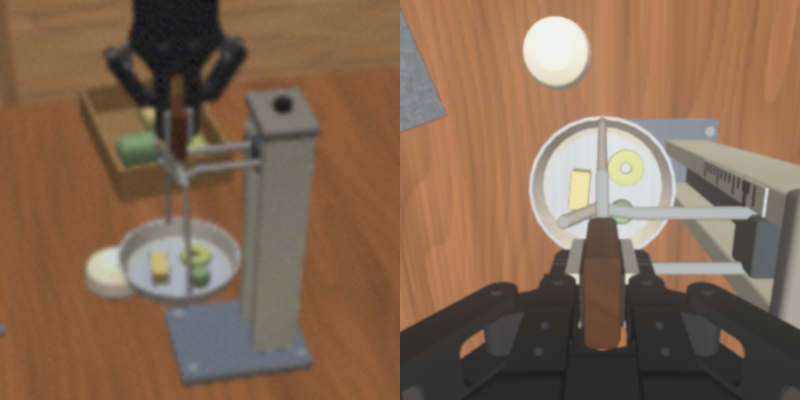

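Hook has taken the bar: prongs sunk ~7.6 mm and load on the tool down to −3.96 N. Continue slowly.

arm_command:
  deltas:
    - [0, 0, -0.001, 0]
    - [0, 0, -0.001, 0]
    - [0, 0, -0.001, 0]
    - [0, 0, -0.001, 0]
    - [0, 0, -0.001, 0]
    - [0, 0, -0.001, 0]
    - [0, 0, -0.001, 0]
    - [0, 0, -0.001, 0]
    - [0, 0, -0.001, 0]
    - [0, 0, -0.001, 0]

```text
clock: 14.98
tool_pos: [0.5005, 0.2317, 0.2683]
eef_rot: [[0.0, 0.02, 1.0], [0.0, 1.0, -0.02], [-1.0, 0.0, 0.0]]
force: [-0.6, 0.3, -2.7]
grip_width: 0.154
```

arm_command:
  deltas:
    - [0, 0, -0.001, 0]
    - [0, 0, -0.001, 0]
    - [0, 0, -0.001, 0]
    - [0, 0, -0.001, 0]
    - [0, 0, -0.001, 0]
    - [0, 0, -0.001, 0]
    - [0, 0, -0.001, 0]
    - [0, 0, -0.001, 0]
    - [0, 0, -0.001, 0]
    - [0, 0, -0.001, 0]

```text
clock: 15.82
tool_pos: [0.5005, 0.2317, 0.2583]
eef_rot: [[0.0, 0.02, 1.0], [0.0, 1.0, -0.02], [-1.0, 0.0, 0.0]]
force: [-0.2, 0.3, -1.0]
grip_width: 0.158
```

```bash
cat > ms.py <<'E'
from h import *
import sys
tag=sys.argv[1]; N=int(sys.argv[2])
p,d,i=snap('side','side'+tag); q,e,j=snap('wrist','wrist'+tag); F=[];T=[]
for k in range(N):
    s=monitor.observe(); F.append(s['force']); T.append(s['tool_pos']); eyes.capture('top')
F=np.array(F);print(s['clock'],np.mean(T,0).round(4),F.mean(0).round(3),F.std(0).round(2))
cv2.imwrite(f'pics/s{tag}.png',np.hstack([cv2.resize(p[60:200,240:380],(400,400),interpolation=2),q[:,120:520]])[:,:,::-1])
X=cloud(e,j); m=(X[...,0]>.52)&(X[...,0]<.56)&(X[...,1]>.205)&(X[...,1]<.256)&(X[...,2]>.18)&(X[...,2]<.28)
print(m.sum(),np.percentile(X[m][:,2],[50,80]))
E
python3 ms.py 8 20
```

```text
16.8667 [0.5005 0.2317 0.2584] [-0.81   0.05  -1.278] [0.53 0.67 0.45]
1746 [0.23760173 0.23837973]
```

k ≈ 134 N/m, with ~10 mm left. Fx of −0.8 N suggests the bar leans on the V's +x flank, so I'll ease x slightly while lowering.

arm_command:
  deltas:
    - [-0.0002, 0, -0.001, 0]
    - [-0.0002, 0, -0.001, 0]
    - [-0.0001, 0, -0.001, 0]
    - [0, 0, -0.001, 0]
    - [0, 0, -0.001, 0]
    - [0, 0, -0.001, 0]
    - [0, 0, -0.001, 0]
    - [0, 0, 0, 0]
    - [0, 0, 0, 0]

```text
clock: 17.67
tool_pos: [0.5001, 0.2317, 0.2514]
eef_rot: [[0.0, 0.02, 1.0], [0.0, 1.0, -0.02], [-1.0, 0.0, 0.0]]
force: [0.8, -0.4, -0.3]
grip_width: 0.157
```

```bash
python3 ms.py 9 40
```

```text
19.7167 [0.5001 0.2317 0.2514] [ 1.723  0.038 -0.577] [0.71 0.51 0.43]
1801 [0.23104767 0.23178316]
```

View pics/s9.png

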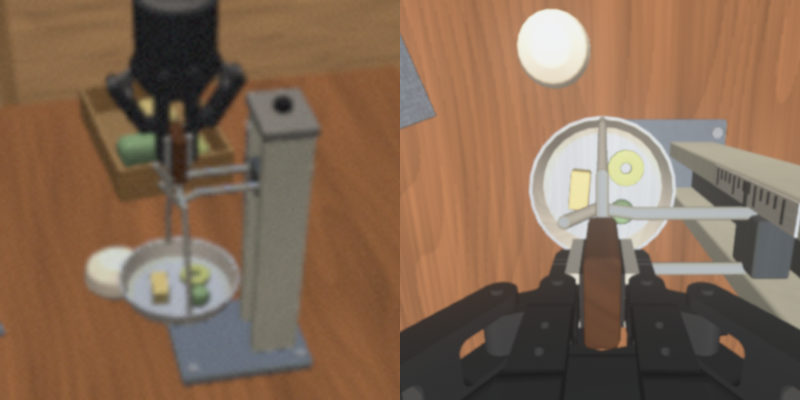

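arm_command:
  deltas:
    - [0.0001, 0, -0.001, 0]
    - [0.0001, 0, -0.001, 0]
    - [0.0001, 0, -0.001, 0]
    - [0, 0, -0.001, 0]
    - [0, 0, -0.001, 0]
    - [0, 0, 0, 0]
    - [0, 0, 0, 0]

```text
clock: 20.35
tool_pos: [0.5001, 0.2317, 0.2463]
eef_rot: [[-0.0, 0.02, 1.0], [-0.0, 1.0, -0.02], [-1.0, -0.0, -0.0]]
force: [1.7, 0.5, 0.4]
grip_width: 0.158
```

```bash
python3 ms.py 10 60
```

```text
23.4 [0.5002 0.2317 0.2463] [0.094 0.199 0.06 ] [0.81 0.42 0.45]
1831 [0.22589506 0.2266851 ]
```

Fz 0.06 ±0.06 N and Fx 0.09 N, so nearly exactly unloaded (empty-tool baseline was 0.1–0.2). Last 0.5 mm, then relax the grip and open.

arm_command:
  deltas:
    - [0, 0, -0.0005, 0]
    - [0, 0, 0, 0]
    - [0, 0, 0, 0]
    - [0, 0, 0, 0]
    - [0, 0, 0, 0]
  grip: 1
  grip_force: 20

```text
clock: 23.87
tool_pos: [0.5002, 0.2317, 0.2459]
eef_rot: [[0.0, 0.02, 1.0], [0.0, 1.0, -0.02], [-1.0, 0.0, 0.0]]
force: [-1.5, -0.0, -0.3]
grip_width: 0.153
```

```bash
python3 ms.py 11 20
```

```text
24.9167 [0.5002 0.2317 0.2458] [-0.682  0.361  0.085] [0.39 0.39 0.54]
1819 [0.22553227 0.22624908]
```

arm_command:
  deltas:
    - [0, 0, 0, 0]
    - [0, 0, 0, 0]
    - [0, 0, 0, 0]
    - [0, 0, 0, 0]
  grip: 0.5

```text
clock: 25.3
tool_pos: [0.5004, 0.2317, 0.2459]
eef_rot: [[0.001, 0.02, 1.0], [0.0, 1.0, -0.02], [-1.0, 0.0, 0.001]]
force: [-0.0, -0.8, -0.3]
grip_width: 0.25
```

```bash
python3 ms.py 12 10
```

```text
25.85 [0.5003 0.2317 0.2458] [-0.009 -0.027 -0.053] [0.44 0.25 0.48]
1893 [0.22667565 0.22767827]
```

View pics/s12.png

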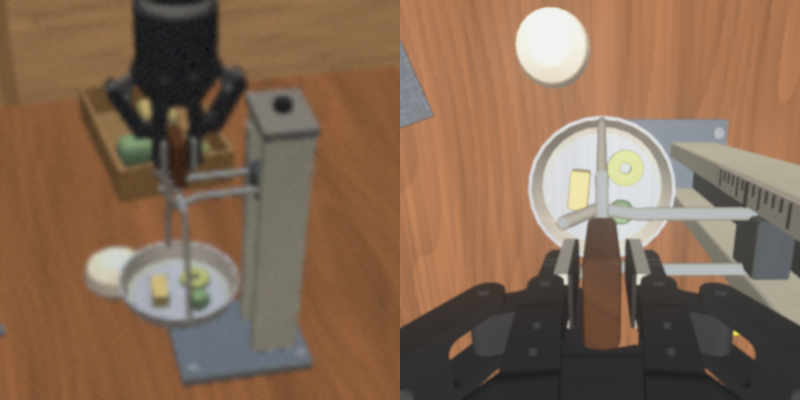

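Released: the hook moved only ~1 mm and the pan hangs level with all stones. Open wider and rise straight up.

arm_command:
  deltas:
    - [0, 0, 0, 0]
    - [0, 0, 0, 0]
    - [0, 0, 0, 0]
    - [0, 0, 0, 0]
    - [0, 0, 0.003, 0]
    - [0, 0, 0.006, 0]
    - [0, 0, 0.01, 0]
    - [0, 0, 0.014, 0]
    - [0, 0, 0.016, 0]
    - [0, 0, 0.016, 0]
  grip: -0.2

```text
clock: 26.73
tool_pos: [0.5003, 0.2317, 0.3125]
eef_rot: [[0.001, 0.02, 1.0], [0.0, 1.0, -0.02], [-1.0, 0.0, 0.001]]
force: [-0.0, 0.9, 0.0]
grip_width: 0.596
```

arm_command:
  deltas:
    - [0, 0, 0.02, 0]
    - [0, 0, 0.02, 0]
    - [0, 0, 0.02, 0]
    - [0, 0, 0.02, 0]
    - [0, 0, 0.01, 0]
    - [-0.02, 0, 0, 0]
    - [-0.02, 0, 0, 0]
    - [-0.02, 0, 0, 0]
    - [0, 0, 0, 0]
    - [0, 0, 0, 0]

```text
clock: 27.57
tool_pos: [0.4397, 0.2317, 0.4017]
eef_rot: [[0.002, 0.019, 1.0], [0.001, 1.0, -0.019], [-1.0, 0.001, 0.002]]
force: [-0.6, -0.0, 0.3]
grip_width: 0.596
```

```bash
python3 ms.py 13 10; python3 -c "
from h import *
p=load('side0')[0];q=load('side13')[0]
cv2.imwrite('pics/f.png',cv2.resize(q,(800,500))[:,:,::-1])"
```

```text
28.1167 [0.4407 0.2317 0.4006] [0.209 0.423 0.257] [0.31 0.59 0.39]
552 [0.22657031 0.22740277]
```

View pics/s13.png

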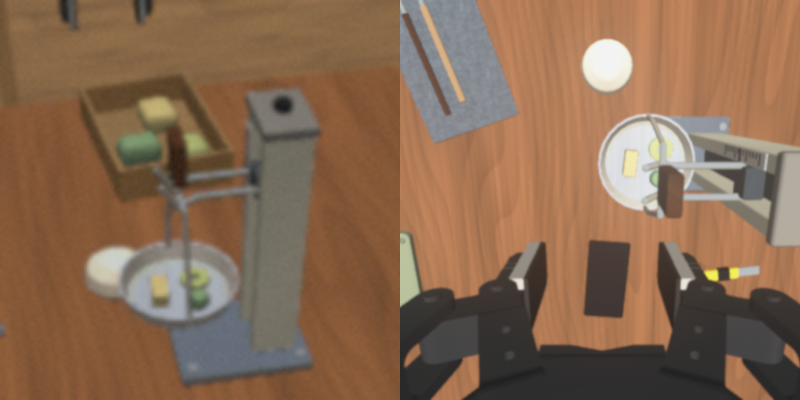

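View pics/f.png

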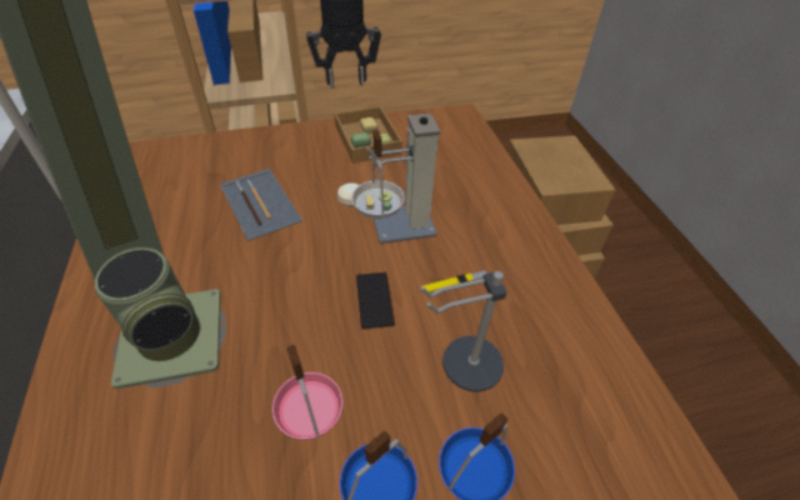

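The silver pan hangs still on the scale's hook (full view ~(378,198)) with all three stones. The stand is empty, everything else is in place, and the gripper is clear.

```bash
python3 -c "
from h import *
print(ctrl.job_done())"
```

```text
the job is handed in; nothing more can be done
None
```

I took the silver pan off the stand by its wooden grip and carried it level to the scale without setting it down. I lowered it about 1 mm per row until the scale took the weight, then released it. The job was handed in at about 28 s of the allowed 61 s.

- **Weight:** the pan and stones read about 5.1–5.3 N. The load on the tool fell at about 130 N/m as the hook sank.
- **Before release:** the last vertical reading before opening was 0.09 N (noise about 0.1 N). The sideways force was −0.7 N, up from 0.1 N just before I eased the grip.
- **At release:** the hook rose about 1 mm by wrist-camera depth, so it was not an exact zero. It rests about 39 mm down, with no further change (within 0.3 mm) about 2 s later.
- **Final pictures:** the pan hangs level in the seat with ring, block and bead inside. The stand is empty, the other items look unmoved, and the gripper is clear.
- **Disagreement between cameras:** the side camera put things about 3 mm lower in y than the top and wrist cameras. I used stand-to-scale differences, which matched in the top and side cameras to within 0.2 mm.

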